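# Hold a slide holder flush on the tilted stage

## Robot

A 7-joint arm with a two-finger parallel gripper is mounted at the origin on the work surface. World frame = base frame: x ahead of the robot, y to its left, z up, the work surface at z = 0. Lengths are in m, angles in degrees, forces in N, time in s.
With the tool pointing down it reaches from about 0.425 to 0.875 m from the base axis. Payload 4.7 kg.
Tool frame: the origin (TCP) lies midway between the tips of the shut fingers; the grasp point (between the pads) lies env.grip_point_offset behind it (env.grip_point_offset is the distance from the TCP to the grasp point, in m); z points along the fingers, y is the line along which they close (so a half turn about z gives the same grasp; the last joint's range is limited). The gripper opens to 87 mm and grips with 3 to 60 N. Pads are 19 mm wide; open, the fingers measure 117 mm over their backs; the gripper's body (75 mm by 190 mm) begins 51 mm behind the grasp point.
Start: joints at [-63.65, 18.392, -4.016, 83.108, 1.295, 78.541, -3.26], TCP at [0.28, 0.586, 0.223] pointing down, gripper open.
Joint ranges: [-163.93, 163.93], [-17.29, 119.83], [-79.2, 71.16], [3.27, 140.29], [-89.18, 269.18], [5.43, 117.66], [-154.24, 154.24]. Speed limits (degrees/s): [147.25, 147.25, 180, 180, 180, 180, 180].

## Interface

Orientations are given as [roll, pitch, yaw] about the fixed x, y, z axes, in that order (R = Rz(yaw) Ry(pitch) Rx(roll)).
In Python, from cell import env gives the robot as it stands.
- The arm moves only by the shell command python3 -m creep 'ROWS' [FORCE]. ROWS is a JSON object of lists of equal length, an entry for each row: "translation": the shift along the tool's x, y, z in units of 0.08 m (1.0 is 0.08 m), a list of three; "turn": the turn, a rotation vector about the tool's x, y, z in units of 180 degrees (1.0 is 180 degrees), a list of three; "grip": the opening, from 0 (shut) to 1 (fully open). In form: {"translation": [[x, y, z], ...], "turn": [[ax, ay, az], ...], "grip": [grip, ...]}. A call has 1 to 5 rows; each row shifts and turns the commanded pose from where the row before left it, along the tool's axes as they then stand; what a row does not reach is not made up. A row lasts 1/8 s, in which the tool goes at most 62.5 mm and 10.7 degrees, less where a joint would pass 70% of its speed; a pose out of reach is approached as far as the arm can. A call with a number of a shift or a turn outside -1 to 1 is refused whole. A call with a gripper value outside its range is refused whole. The fingers move at their own pace and stop on an object; FORCE is the grip in N (left out, the last holds). Time passes only in rows, so rows that do not move let the fingers close. It gives the time, the measured TCP pose, the force, the opening and the grip force at its end, in the units of the state.
- env.get_obs(): the state, without advancing time (a new reading comes with each control period).
- env.read_camera(name): name is "scene" or "top"; returns a dict with "frame" (384x512x3 uint8, red, green, blue), "z_map" (384x512 float32, m along the optical axis (not along the pixel's ray), 0 where there is no reading), "K" (3x3 intrinsics, pixels), "D" ([k1, k2, p1, p2, k3] as OpenCV has them; the pictures are not rectified), "rvec" (rotation vector, rad) and "tvec" (3), from world to camera coordinates, as OpenCV has them. Camera axes: x right, y down, z forward; pixel columns grow to the right and rows downward; lengths in m; the calibration is good to about 2 mm. A picture is of the moment at which its call begins.
- env.sign_off(): hands the job in; it is judged then, once.
The state is a dict: "time_s": time; "qpos": joint angles; "joint_velocities": joint speeds; "effort": joint torques, N m; "tool_pos": TCP position; "tool_rot": TCP orientation; "force": force on the tool from outside, world axes, zero at the start; "wrist_torque": the same for the moment, N m; "grip_width": finger opening in m; "grasp_force": force on a finger pad.
Only numpy, scipy, OpenCV 4.12 (cv2) and the standard library are available. Lean on these libraries where they do the work, as an engineer would, in place of code of your own. Each camera call takes 0.05 s, during which the arm holds its last target. There are 200 camera calls.

## Task

Pick the slide holder out of the tray by its grip fin, tilt it by touch to match the sloped face of the stage, and press it gently and squarely onto the face so that it lies flush on both sprung bars and pushes them in evenly, about half of their travel, never to the stop. Finish while still gripping the holder and holding it there; leave the jar, the lidded box and the mug alone.

Things in the scene. Friction and masses are not known exactly. Their poses are not given: they have to be found in the camera images.
- slide_grip (a point): Slide holder, loose, about 70 g: white plate 80 (x) x 56 (y) x 6 mm, with an upright grip fin on its middle, 40 long (x), 12 thick (y), 40 mm tall. Starts flat on the tray floor, fin up. The point: in the fin's middle, 30 mm above the underside, 24 mm above the plate's top, 16 mm below the fin's top; z up along the fin. Grip across the 12 mm. A half turn makes no difference.
- stage: Fixed stage: grey foot 140 (x) x 130 (y) x 12 mm, origin at the centre of its underside, +x away from the robot. Grey cheeks 108 mm apart, 90 mm high, with black clamp knobs hold a cradle turned about a level axis (along y, 80 mm above the origin) so that its 96 x 76 mm face slopes: the +x side is raised by 9 to 26 degrees, different each time, clamped, not told.
- tray: Fixed shallow grey tray 190 (x) x 140 (y) mm, floor 4 mm thick, 4 mm walls up to 16 mm high; origin at the centre of its underside on the bench.
- jar: Bystander: white jar with a lid, 60 mm diameter, 85 mm high, origin at the centre of its underside.
- specbox: Bystander: specimen box 81 x 116 x 45 mm with a flat lid, origin at the centre of its underside.
- mug: Bystander: white mug 76 mm diameter, 95 mm high, handle to its +y, origin at the centre of its underside.
- bar_low (a joint): How far the lower sprung bar is pushed in, m; 0 at rest. Stops hard at 0.010; starts to give at about 1.5 N, then 0.6 N more per mm. Both bars: steel, 16 mm (up the slope) x 70 mm (level, along y), 30 mm either side of the face's middle, tops standing 12 mm proud of the face and, at rest, 30 mm from the tilt axis. Flush on both at rest, slide_grip is 60 mm from the axis, square to the face.
- bar_high (a joint): The same for the upper bar, 30 mm up the slope from the face's middle (the side away from the robot). Stops hard at 0.010; starts to give at about 1.5 N, then 0.6 N more per mm. The holder lies with its x up the slope and its y level, centred, so that it covers both bars. Equal values: flush.

How it is judged:
By the outcome, as a careful person would: the job done as asked, in the order asked, and still so for the second after the job is handed in, while the arm keeps its last pose, push and grip.
It also fails if it takes over 40 s, if anything falls off the work surface, if the arm or the gripper's body presses on something with over 40 N, if the wrist force passes 120 N, or if a joint passes its speed limit or range.

## Working session

There is one attempt and no reset: what is moved stays moved. The work goes in short steps, Python scripts to look and compute and a shell command to move; the robot and the scene stay as the last step left them, time stands still between calls to the robot, and variables do not carry over. Pictures are saved under pics/ and viewed, at most 10 in all, crops included, and the job is handed in when it is done.

```bash
mkdir -p pics; ls
python3 - <<'E'
from cell import env
import cv2,numpy as np
o=env.get_obs();print({k:np.round(v,4) for k,v in o.items()},env.grip_point_offset)
for n in("scene","top"):
    c=env.read_camera(n);cv2.imwrite(f"pics/{n}0.png",c["frame"][:,:,::-1]);np.savez(f"{n}0.npz",**c)
    R=cv2.Rodrigues(c["rvec"])[0];print(n,-R.T@c["tvec"],R.round(2).tolist(),c["K"].tolist(),c["D"])
E
```

```text
pics
{'time_s': np.float64(0.0), 'qpos': array([-63.6471,  18.4416,  -4.0164,  83.1753,   1.2972,  78.5397,
        -3.2596]), 'joint_velocities': array([-0.0317,  0.0158, -0.0332, -0.0193,  0.0038,  0.1576, -0.058 ]), 'effort': array([-4.00000e-04, -4.91280e+01, -4.03900e-01, -3.12525e+01,
       -6.38000e-02,  4.36000e-02,  2.00000e-04]), 'tool_pos': array([0.2801, 0.5859, 0.2214]), 'tool_rot': array([-1.798888e+02,  7.600000e-03,  1.544585e+02]), 'force': array([ 0.0526, -0.1501, -0.1279]), 'wrist_torque': array([-0.0213, -0.0208,  0.0359]), 'grasp_force': np.float64(0.0), 'grip_width': np.float64(0.0872)} 0.0187
scene [1.6091112  0.30051311 1.25542402] [[-0.3, 0.96, 0.01], [0.72, 0.23, -0.65], [-0.63, -0.18, -0.76]] [[472.15250959732055, 0.0, 254.7948345227647], [0.0, 472.15250959732055, 182.80114121390164], [0.0, 0.0, 1.0]] [-0.08453341  0.          0.          0.          0.        ]
top [0.55024861 0.013128   1.24240164] [[-0.01, -1.0, 0.0], [-1.0, 0.01, -0.1], [0.1, -0.0, -1.0]] [[414.3715752970286, 0.0, 251.42533312225413], [0.0, 414.3715752970286, 186.32006971081245], [0.0, 0.0, 1.0]] [-0.15139528  0.          0.          0.          0.        ]
```

View pics/scene0.png

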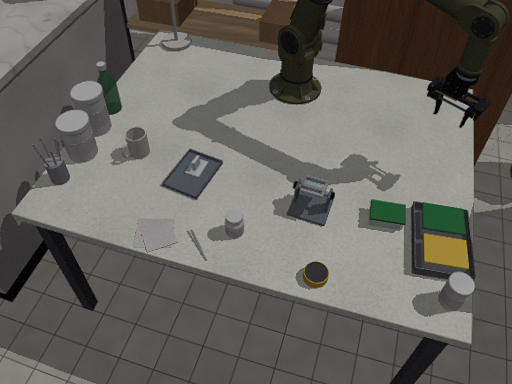

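View pics/top0.png

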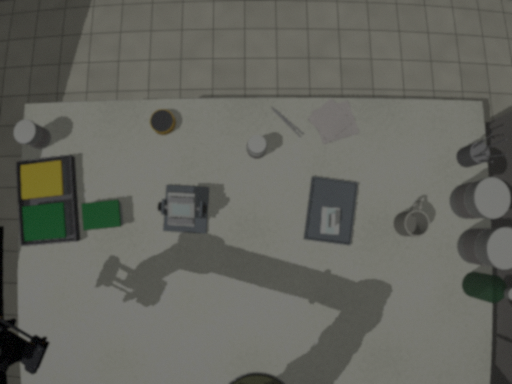

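The scene view shows the stage at about (313,200), the tray at (193,173) and the holder at (198,165). In the top view the stage is at (187,208), the holder at (331,219) in the tray at (331,210), the jar at (257,147), the mug at (415,222) and the box at (101,214).

```bash
cat > h.py <<'E'
import cv2,numpy as np
def cloud(c):
    h,w=c["z_map"].shape;u,v=np.meshgrid(np.arange(w),np.arange(h))
    n=cv2.undistortPoints(np.stack([u,v],-1).reshape(-1,1,2).astype(float),c["K"],c["D"]).reshape(h,w,2)
    R=cv2.Rodrigues(c["rvec"])[0]
    P=np.dstack([n,np.ones((h,w))])*c["z_map"][...,None]
    P=(P-np.ravel(c["tvec"]))@R
    P[c["z_map"]==0]=np.nan
    return P
def ray(c,uv,z):
    n=cv2.undistortPoints(np.array(uv,float).reshape(-1,1,2),c["K"],c["D"]).reshape(-1,2)
    R=cv2.Rodrigues(c["rvec"])[0];C=-R.T@np.ravel(c["tvec"]);d=np.c_[n,np.ones(len(n))]@R
    return C+d*((z-C[2])/d[:,2])[:,None]
E
python3 - <<'E'
from h import *
np.set_printoptions(precision=4,suppress=True)
big=[]
for n,bx in(("top",dict(tray=(295,365,170,250),stage=(150,220,175,240))),("scene",dict(tray=(155,230,145,205),stage=(280,345,170,228)))):
    c=dict(np.load(n+"0.npz"));P=cloud(c);f=c["frame"]
    for k,(a,b,y0,y1) in bx.items():
        p=P[y0:y1,a:b].reshape(-1,3);g=f[y0:y1,a:b].reshape(-1,3).astype(int)
        big.append(cv2.resize(f[y0:y1,a:b,::-1],(390,290),interpolation=cv2.INTER_CUBIC))
        if k=="tray":
            m=(g.min(1)>100)&(p[:,2]<.1)
            im=np.zeros(f.shape[:2],np.uint8);im[y0:y1,a:b]=(f[y0:y1,a:b].min(2)>115)*255
            cs,_=cv2.findContours(im,cv2.RETR_EXTERNAL,cv2.CHAIN_APPROX_NONE)
            for q in cs:
                if 60<cv2.contourArea(q)<900: r=cv2.boxPoints(cv2.minAreaRect(q));print(n,"white",cv2.contourArea(q),r.tolist(),ray(c,r,.010).tolist())
            for z0,z1 in((.03,.06),(.006,.02)):
                s=p[(p[:,2]>z0)&(p[:,2]<z1)];print(n,k,z0,len(s),np.nanmean(s,0),np.nanmin(s,0),np.nanmax(s,0))
        else:
            for z0,z1 in((.006,.03),(.05,.08),(.08,.2)):
                s=p[(p[:,2]>z0)&(p[:,2]<z1)];print(n,k,z0,len(s),np.nanmean(s,0),np.nanmin(s,0),np.nanmax(s,0))
cv2.imwrite("pics/crops.png",np.vstack([np.hstack(big[:2]),np.hstack(big[2:])]))
E
```

```text
top tray 0.03 77 [ 0.5627 -0.2237  0.0485] [ 0.5447 -0.2313  0.0323] [ 0.5826 -0.2168  0.056 ]
top tray 0.006 1303 [ 0.5887 -0.2303  0.0105] [ 0.4785 -0.3294  0.006 ] [ 0.7165 -0.1295  0.02  ]
top stage 0.006 911 [0.6026 0.1907 0.0117] [0.5129 0.1349 0.0061] [0.7043 0.2983 0.0262]
top stage 0.05 41 [0.5935 0.2036 0.0699] [0.5515 0.1363 0.0523] [0.6278 0.255  0.0797]
top stage 0.08 1118 [0.5999 0.204  0.0993] [0.5514 0.1373 0.08  ] [0.6453 0.2711 0.1253]
scene tray 0.03 59 [ 0.5695 -0.2248  0.0446] [ 0.5485 -0.236   0.0308] [ 0.5883 -0.2173  0.0552]
scene tray 0.006 958 [ 0.5937 -0.2277  0.0104] [ 0.4332 -0.4012  0.006 ] [ 0.7504 -0.0936  0.0198]
scene stage 0.006 988 [0.6235 0.2058 0.0121] [0.4291 0.0712 0.006 ] [0.7111 0.327  0.0295]
scene stage 0.05 55 [0.6213 0.2063 0.0671] [0.5882 0.14   0.0501] [0.6353 0.2734 0.08  ]
scene stage 0.08 581 [0.6077 0.2067 0.1005] [0.5568 0.1375 0.0802] [0.6515 0.2736 0.1264]
```

View pics/crops.png

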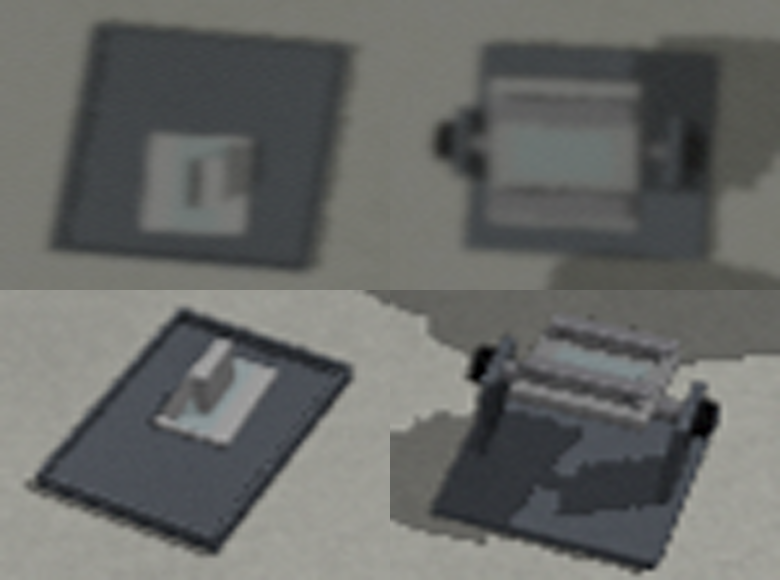

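Crops: the holder has its fin near x, turned only slightly in the tray. The stage is close to square, with the cradle's far side raised and bars at both ends. Next I'll get the yaws and slope.

Run:
```python
from h import *
np.set_printoptions(precision=4,suppress=True)
def rect(q,t):
    r=cv2.minAreaRect((q[:,:2]*1000).astype(np.float32));print(t,len(q),np.round(r[0],1),np.round(r[1],1),round(r[2],1))
for n,tb,sb in(("top",(295,365,170,250),(150,220,175,240)),("scene",(155,230,145,205),(280,345,170,228))):
    c=dict(np.load(n+"0.npz"));P=cloud(c);f=c["frame"]
    a,b,y0,y1=tb
    p=P[y0:y1,a:b].reshape(-1,3);g=f[y0:y1,a:b].reshape(-1,3).astype(int).max(1)
    print(np.percentile(g,[10,30,50,70,90]))
    inn=(abs(p[:,0]-.575)<.075)&(abs(p[:,1]+.225)<.055)
    rect(p[inn&(g>90)],n+" holder");rect(p[inn&(p[:,2]>.047)],n+" fintop")
    q=p[inn&(p[:,2]>.047)];print(q.mean(0))
    rect(p[(g<85)&(p[:,2]<.03)],n+" tray")
    a,b,y0,y1=sb
    p=P[y0:y1,a:b].reshape(-1,3);g=f[y0:y1,a:b].reshape(-1,3).astype(int).max(1)
    k=p[(g<45)&(p[:,2]>.06)]
    for s in(k[k[:,1]>.2],k[k[:,1]<.2]):print(n,"knob",len(s),s.mean(0) if len(s) else 0)
    rect(p[(p[:,2]>.008)&(p[:,2]<.018)&(g<100)],n+" foot")
    q=p[(p[:,2]>.085)&(abs(p[:,1]-.204)<.034)]
    for it in range(6):
        A=np.c_[q[:,:2]-[.6,.204],np.ones(len(q))];s=np.linalg.lstsq(A,q[:,2],rcond=None)[0];r=q[:,2]-A@s
        print(n,"plane",len(q),np.degrees(np.arctan(s[:2])),s[2],r.std());q=q[abs(r)<max(.0025,1.5*r.std())]
    # bar tops vs face: residual profile along x
    q=p[(p[:,2]>.07)&(abs(p[:,1]-.204)<.03)]
    for x in np.arange(.545,.665,.006):
        w=q[abs(q[:,0]-x)<.003]
        if len(w):print(round(x,3),len(w),np.round([np.median(w[:,2]),w[:,2].std()],4),end=";")
    print()
```

```text
[ 69.  72. 101. 120. 121.]
top holder 469 [ 548.7 -220.3] [ 68.1 121.9] 71.3
top fintop 59 [ 563.6 -224.4] [13.  37.9] 87.6
[ 0.562  -0.2245  0.0507]
top tray 2464 [ 595.8 -231.7] [145.7 191.8] 81.4
top knob 16 [0.6058 0.2611 0.0857]
top knob 37 [0.5995 0.1408 0.0861]
top foot 827 [602.8 203.9] [128.9 140.3] 86.3
top plane 782 [15.3927 -0.61  ] 0.10251625721792294 0.006116289916157051
top plane 700 [13.8891 -0.0448] 0.10164586491872352 0.005157892958667956
top plane 609 [11.7572  0.5909] 0.10049006808686094 0.003965662022768857
top plane 530 [11.5466  0.9546] 0.10016095808478237 0.0032257837363977716
top plane 453 [11.9097  1.0968] 0.09996734439984865 0.00265793577740214
top plane 393 [13.4658  0.6427] 0.09943952240120847 0.002089335186732076
0.551 8 [0.0812 0.0021];0.557 62 [0.0862 0.0076];0.563 42 [0.0984 0.0019];0.569 43 [0.1    0.0022];0.575 43 [0.0906 0.004 ];0.581 41 [0.091  0.0026];0.587 43 [0.094  0.0023];0.593 61 [0.0968 0.0026];0.599 42 [0.0985 0.0025];0.605 42 [0.1002 0.002 ];0.611 45 [0.1013 0.0038];0.617 63 [0.1159 0.0064];0.623 42 [0.1178 0.0025];0.629 45 [0.1182 0.0047
[... 548 characters left out ...]
9678
scene plane 307 [12.6939  0.924 ] 0.10119056139481461 0.004434565892306522
scene plane 263 [12.7484  1.2392] 0.10065789004950546 0.003562171732859404
scene plane 219 [13.2599  0.8517] 0.10015575779365489 0.002797217450164548
scene plane 186 [14.8588  0.806 ] 0.09922591233856137 0.0020042843360322097
0.557 2 [0.0959 0.0002];0.563 17 [0.0982 0.006 ];0.569 37 [0.0981 0.0068];0.575 42 [0.0969 0.0061];0.581 19 [0.0934 0.0054];0.587 16 [0.0944 0.0016];0.593 20 [0.0962 0.002 ];0.599 15 [0.0982 0.0022];0.605 3 [0.1012 0.0018];0.617 9 [0.1159 0.0015];0.623 28 [0.117  0.0054];0.629 52 [0.1155 0.006 ];0.635 29 [0.1107 0.0057];0.641 28 [0.1112 0.0036];0.647 39 [0.1094 0.0028];0.653 1 [0.119 0.   ];
```

```bash
python3 -m creep '{"translation":[[0,0,0],[0,0,0],[0,0,-0.2],[-0.6,0,0],[-0.6,-0.3,0]],"turn":[[0,0,-0.042],[0,0,-0.042],[0,0,-0.041],[0,0,0],[0,0,0]],"grip":[0.45,0.45,0.45,0.45,0.45]}' 10; python3 -m creep '{"translation":[[-0.6,-0.4,0],[-0.6,-0.5,0],[-0.4,-0.6,0],[0,-0.75,0],[0,-0.75,0]],"turn":[[0,0,0],[0,0,0],[0,0,0],[0,0,0],[0,0,0]],"grip":[0.45,0.45,0.45,0.45,0.45]}'
```

```text
time_s: 0.72
tool_pos: [0.3746, 0.5585, 0.2378]
tool_rot: [180.0, -0.0, 177.2]
force: [0.8, -0.6, 0.7]
grip_width: 0.0452
grasp_force: 0.0
time_s: 1.35
tool_pos: [0.49, 0.3086, 0.2378]
tool_rot: [-180.0, -0.0, 176.9]
force: [0.6, 0.1, -0.1]
grip_width: 0.0393
grasp_force: 0.0
```

```bash
python3 -m creep '{"translation":[[-0.3,-0.7,0],[-0.3,-0.7,0],[-0.3,-0.7,0],[-0.2,-0.7,0],[-0.1,-0.7,0]],"turn":[[0,0,0],[0,0,0],[0,0,0],[0,0,0],[0,0,0]],"grip":[0.45,0.45,0.45,0.45,0.45]}'; python3 -m creep '{"translation":[[0,-0.7,0],[0,-0.7,0],[0,-0.7,0.3],[0,-0.4,0.3],[0,0,0]],"turn":[[0,0,0],[0,0,0],[0,0,0],[0,0,0],[0,0,0]],"grip":[0.45,0.45,0.45,0.45,0.45]}'
```

```text
time_s: 1.98
tool_pos: [0.5711, 0.0242, 0.2381]
tool_rot: [-180.0, -0.0, 176.9]
force: [0.9, -0.5, -0.1]
grip_width: 0.0392
grasp_force: 0.0
time_s: 2.6
tool_pos: [0.5577, -0.1768, 0.1881]
tool_rot: [-180.0, -0.3, 176.6]
force: [0.1, 1.0, -0.1]
grip_width: 0.0392
grasp_force: 0.0
```

```bash
python3 -m creep '{"translation":[[-0.12,-0.6,0],[0,0,0.5],[0,0,0.6],[0,0,0]],"turn":[[0,0,0],[0,0,0],[0,0,0],[0,0,0]],"grip":[0.45,0.45,0.45,0.45]}'
python3 - <<'E'
from cell import env
from h import *
np.set_printoptions(precision=4,suppress=True)
for n in("scene","top"):
    c=env.read_camera(n);np.savez(n+"1.npz",**c)
    b=(155,230,125,205) if n=="scene" else (295,365,170,250)
    cv2.imwrite(f"pics/{n}1.png",cv2.resize(c["frame"][b[2]:b[3],b[0]:b[1],::-1],None,fx=5,fy=5,interpolation=cv2.INTER_CUBIC))
a=[cv2.imread(f"pics/{n}1.png")[:400,:375] for n in("scene","top")]
cv2.imwrite("pics/pair1.png",np.hstack([x[:400,:350] for x in a]))
print(env.get_obs()["tool_pos"],env.get_obs()["tool_rot"])
E
```

```text
time_s: 3.1
tool_pos: [0.5652, -0.219, 0.0992]
tool_rot: [179.8, -0.4, 177.1]
force: [-0.5, 0.6, 0.1]
grip_width: 0.0395
grasp_force: 0.0
[ 0.5684 -0.2209  0.1038] [179.9899   0.0617 177.0504]
```

View pics/pair1.png

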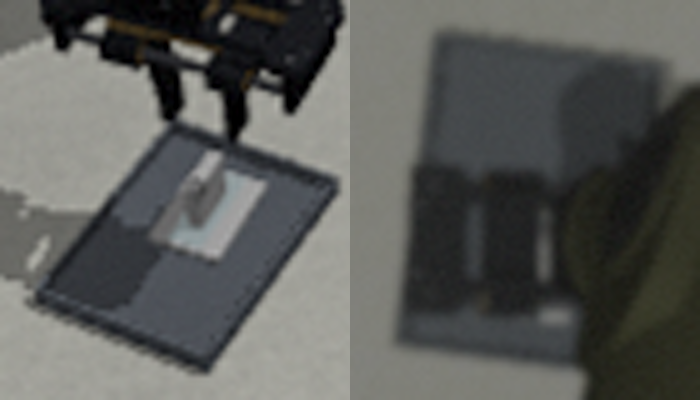

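Run:
```python
from h import *
np.set_printoptions(precision=4,suppress=True)
c=dict(np.load("scene0.npz"));r=ray(c,[(184.8,172.5),(208.3,160.9),(155+228/5.2,145+150*.2069)],.010);print(r,(r[0]+r[1])/2,np.degrees(np.arctan2(*(r[2]-r[1])[:2])),np.degrees(np.arctan2(*(r[2]-r[0])[1::-1])))
c=dict(np.load("top0.npz"));u=[(295+x/5.57,170+y/3.625) for x,y in((150,133),(250,138),(247,233),(142,233))]
r=ray(c,u,.010);print(r,r.mean(0))
```

```text
[[ 0.6064 -0.2521  0.01  ]
 [ 0.5277 -0.1929  0.01  ]
 [ 0.6067 -0.1984  0.01  ]] [ 0.567  -0.2225  0.01  ] 93.97376933650264 89.64670763918846
[[ 0.6056 -0.2027  0.01  ]
 [ 0.6009 -0.257   0.01  ]
 [ 0.5226 -0.2535  0.01  ]
 [ 0.5235 -0.1967  0.01  ]] [ 0.5632 -0.2275  0.01  ]
```

```bash
python3 -m creep '{"translation":[[0.03,-0.05,0.3],[0,0,0.4],[0,0,0.3],[0,0,0],[0,0,0]],"turn":[[0,0,0],[0,0,0],[0,0,0],[0,0,0],[0,0,0]],"grip":[0.45,0.45,0.45,0.45,0.45]}';python3 -m creep '{"translation":[[0,0,0.06],[0,0,0]],"turn":[[0,0,0],[0,0,0]],"grip":[0.45,0.45]}'
```

```text
time_s: 3.82
tool_pos: [0.5668, -0.2261, 0.0252]
tool_rot: [-180.0, 0.2, 177.0]
force: [0.5, -0.1, -0.6]
grip_width: 0.0387
grasp_force: 0.0
time_s: 4.08
tool_pos: [0.5651, -0.2257, 0.0183]
tool_rot: [180.0, 0.0, 177.0]
force: [-0.1, 0.8, -0.3]
grip_width: 0.0389
grasp_force: 0.0
```

```bash
python3 -m creep '{"translation":[[0,0,0.04],[0,0,0],[0,0,0],[0,0,0],[0,0,0]],"turn":[[0,0,0],[0,0,0],[0,0,0],[0,0,0],[0,0,0]],"grip":[0.45,0.1,0.1,0.1,0.1]}' 40;python3 -m creep '{"translation":[[0,0,0],[0,0,0]],"turn":[[0,0,0],[0,0,0]],"grip":[0,0]}'
```

```text
time_s: 4.7
tool_pos: [0.5648, -0.2255, 0.0146]
tool_rot: [180.0, 0.0, 177.0]
force: [0.1, -0.0, 0.3]
grip_width: 0.0116
grasp_force: 40.0
time_s: 4.95
tool_pos: [0.5648, -0.2255, 0.0146]
tool_rot: [180.0, -0.0, 177.0]
force: [-0.6, 1.0, 1.0]
grip_width: 0.0118
grasp_force: 40.0
```

```bash
python3 -m creep '{"translation":[[0,0,-0.3],[0,0,-0.6],[0,0,-0.7],[0,0,-0.7],[0,0.3,-0.4]],"turn":[[0,0,0],[0,0,0],[0,0,0],[0,0,0],[0,0,0]],"grip":[0,0,0,0,0]}';python3 -m creep '{"translation":[[0,0.6,0],[0,0.7,0],[0,0.7,0],[0,0.7,0],[0,0.7,0]],"turn":[[0,0,0],[0,0,0],[0,0,0],[0,0,0],[0,0,0]],"grip":[0,0,0,0,0]}';python3 -m creep '{"translation":[[0,0.7,0],[0,0.6,0],[0,0.3,0],[0,0,0],[0,0,0]],"turn":[[0,0,0],[0,0,0],[0,-0.045,0],[0,-0.045,0],[0,0,0]],"grip":[0,0,0,0,0]}';python3 -m creep '{"translation":[[0,0,0],[0,0,0]],"turn":[[0,0,0],[0,0,0]],"grip":[0,0]}'
```

```text
time_s: 5.58
tool_pos: [0.5662, -0.2049, 0.2341]
tool_rot: [-179.9, 0.2, 176.7]
force: [-0.3, -0.1, -0.7]
grip_width: 0.0118
grasp_force: 40.0
time_s: 6.2
tool_pos: [0.5804, 0.0713, 0.2305]
tool_rot: [-180.0, 0.0, 176.9]
force: [1.2, 0.0, -1.5]
grip_width: 0.0119
grasp_force: 40.0
time_s: 6.82
tool_pos: [0.5839, 0.1982, 0.2289]
tool_rot: [-179.9, 16.0, 177.2]
force: [0.5, 0.5, -1.2]
grip_width: 0.0116
grasp_force: 40.0
time_s: 7.08
tool_pos: [0.589, 0.1967, 0.2314]
tool_rot: [180.0, 16.2, 176.8]
force: [0.2, 0.3, -0.6]
grip_width: 0.0119
grasp_force: 40.0
```

```bash
cat > go.py <<'E'
from cell import env
from h import *
from scipy.spatial.transform import Rotation as Ro
np.set_printoptions(precision=4,suppress=True)
def go(th,d,axis=(.603,.2045,.080),yaw=-3.2):
    # holder frame -> tool: x back, y same, z down
    H=Ro.from_euler("ZY",[yaw,-th],degrees=True);T=H*Ro.from_matrix(np.diag([-1.,1,-1]))
    n=H.apply([0,0,1]);tcp=np.array(axis)+(d-.0187-.0007)*n
    p=[];r=[]
    for i in range(5):
        o=env.get_obs();p.append(o["tool_pos"]);r.append(o["tool_rot"])
    C=Ro.from_euler("xyz",o["tool_rot"],degrees=True)
    print("pos",o["tool_pos"],o["tool_rot"],"F tool",C.inv().apply(o["force"]),"M",C.inv().apply(o["wrist_torque"]))
    print("shift units",C.inv().apply(tcp-o["tool_pos"])/.08,"turn units",(C.inv()*T).as_rotvec()/np.pi)
E
python3 - <<'E'
from go import *
go(17.5,.085)
c=env.read_camera("scene");np.savez("scene2.npz",**c)
d=env.read_camera("top")
a=cv2.resize(c["frame"][120:230,265:365,::-1],None,fx=5,fy=5,interpolation=cv2.INTER_CUBIC)
cv2.imwrite("pics/s2.png",a)
E
```

```text
pos [0.589  0.1967 0.2314] [179.9746  16.2315 176.8068] F tool [-0.0158  0.3098  0.6337] M [-0.1008  0.3979  0.0181]
shift units [0.3849 0.1069 1.0449] turn units [ 0.0002 -0.007   0.    ]
```

View pics/s2.png

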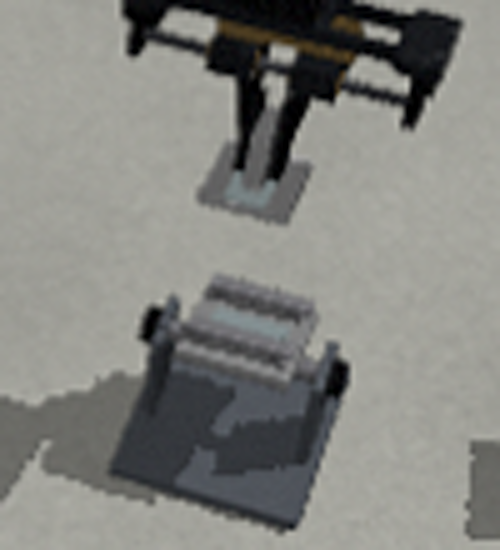

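The holder is held square at (255,190), above the cradle at (250,330), with a tilt close to the cradle's. I'll approach next.

```bash
python3 -m creep '{"translation":[[0.2,0.05,0.3],[0.19,0.06,0.4],[0,0,0.35],[0,0,0],[0,0,0]],"turn":[[0,-0.007,0],[0,0,0],[0,0,0],[0,0,0],[0,0,0]],"grip":[0,0,0,0,0]}'
cat >> go.py <<'E'
def avg(k=8):
    F=[];M=[];P=[];A=[]
    for i in range(k):
        env.read_camera("top");o=env.get_obs();C=Ro.from_euler("xyz",o["tool_rot"],degrees=True)
        F.append(C.inv().apply(o["force"]));M.append(C.inv().apply(o["wrist_torque"]));P.append(o["tool_pos"]);A.append(o["tool_rot"][1])
    print("F",np.mean(F,0),np.std(F,0),"M",np.mean(M,0),np.std(M,0),"P",np.mean(P,0),"pitch",np.mean(A),"t",o["time_s"])
E
python3 -c "
from go import *
go(17.5,.073);avg()"
```

```text
time_s: 7.8
tool_pos: [0.5836, 0.2067, 0.1425]
tool_rot: [180.0, 17.5, 176.9]
force: [0.7, -0.3, -0.7]
grip_width: 0.0119
grasp_force: 40.0
pos [0.5836 0.2067 0.1425] [179.9557  17.5367 176.8995] F tool [-0.4527 -0.2982  0.8317] M [0.0089 0.4274 0.0038]
shift units [ 0.0033 -0.0145  0.1487] turn units [0.0004 0.0002 0.0005]
F [0.2173 0.1786 0.65  ] [0.6204 0.5591 0.3942] M [-0.0378  0.4219  0.0013] [0.0291 0.0251 0.0174] P [0.5833 0.207  0.1426] pitch 17.554164046984873 t 8.2
```

```bash
python3 -m creep '{"translation":[[0,-0.015,0.15],[0,0,0.1],[0,0,0]],"turn":[[0,0,0],[0,0,0],[0,0,0]],"grip":[0,0,0]}'
for i in 1; do python3 -c "
from go import *
avg(4)"; done
python3 -m creep '{"translation":[[0,0,0.025],[0,0,0]],"turn":[[0,0,0],[0,0,0]],"grip":[0,0]}';python3 -c "
from go import *
avg(4)"
python3 -m creep '{"translation":[[0,0,0.025],[0,0,0]],"turn":[[0,0,0],[0,0,0]],"grip":[0,0]}';python3 -c "
from go import *
avg(4);go(17.5,.06)"
```

```text
time_s: 8.57
tool_pos: [0.5879, 0.2046, 0.1206]
tool_rot: [-179.9, 17.3, 177.0]
force: [0.5, 0.4, -1.3]
grip_width: 0.0118
grasp_force: 40.0
F [0.2465 0.2946 0.3797] [0.5189 0.3089 0.4535] M [-0.0427  0.4093  0.0043] [0.0195 0.0202 0.0171] P [0.5885 0.2051 0.1219] pitch 17.444124612690388 t 8.775
time_s: 9.02
tool_pos: [0.5891, 0.2052, 0.1202]
tool_rot: [180.0, 17.5, 177.0]
force: [1.5, 0.1, -1.2]
grip_width: 0.0116
grasp_force: 40.0
F [-0.058   0.0603  0.8081] [0.4892 0.285  0.4571] M [-0.0195  0.4282 -0.0081] [0.0096 0.0304 0.0333] P [0.5892 0.2052 0.1204] pitch 17.468379329765394 t 9.225
time_s: 9.48
tool_pos: [0.5898, 0.2053, 0.1185]
tool_rot: [180.0, 17.5, 177.0]
force: [0.0, -0.0, 0.2]
grip_width: 0.0116
grasp_force: 40.0
F [0.3021 0.2651 0.4299] [0.3484 0.5103 0.4261] M [-0.0486  0.3622 -0.0035] [0.0217 0.0511 0.0442] P [0.5898 0.2052 0.1185] pitch 17.47565324568776 t 9.675
pos [0.5898 0.2052 0.1185] [179.9898  17.4756 176.9593] F tool [ 0.1289 -0.1974  0.601 ] M [-0.0363  0.3419 -0.045 ]
shift units [-0.0127  0.0003  0.0007] turn units [ 0.0003 -0.0001  0.0008]
```

```bash
for i in 1; do python3 -m creep '{"translation":[[0,0,0.0125],[0,0,0]],"turn":[[0,0,0],[0,0,0]],"grip":[0,0]}'|head -2;python3 -c "
from go import *
avg(4)"
python3 -m creep '{"translation":[[0,0,0.0125],[0,0,0]],"turn":[[0,0,0],[0,0,0]],"grip":[0,0]}'|head -2;python3 -c "
from go import *
avg(4)"
done
```

```text
time_s: 9.93
tool_pos: [0.5901, 0.2052, 0.1176]
F [ 0.3521 -0.2105 -0.9312] [0.5096 0.4218 0.3844] M [-0.0386  0.3478  0.0019] [0.0024 0.0134 0.0234] P [0.5901 0.2052 0.1176] pitch 17.47681483617382 t 10.125
time_s: 10.38
tool_pos: [0.5904, 0.2052, 0.1167]
F [ 0.3347  0.1209 -3.1315] [0.3716 0.2247 0.2882] M [ 0.0501  0.4162 -0.0027] [0.0268 0.0137 0.0336] P [0.5904 0.2052 0.1167] pitch 17.479245701174893 t 10.575
```

```bash
python3 -m creep '{"translation":[[0,0,-0.0125],[0,0,0]],"turn":[[0,0,0],[0,0,0]],"grip":[0,0]}'|head -2;python3 -c "
from go import *
avg(6)"
python3 -m creep '{"translation":[[0,0,0],[0,0,0]],"turn":[[0,-0.0028,0],[0,0,0]],"grip":[0,0]}'|head -2;python3 -c "
from go import *
avg(6)"
python3 -m creep '{"translation":[[0,0,0],[0,0,0]],"turn":[[0,-0.0028,0],[0,0,0]],"grip":[0,0]}'|head -2;python3 -c "
from go import *
avg(6)"
```

```text
time_s: 10.82
tool_pos: [0.5901, 0.2052, 0.1174]
F [-0.3576  0.2568 -1.3455] [0.6351 0.3463 0.3121] M [-0.0907  0.2382 -0.0225] [0.0214 0.0288 0.0184] P [0.5902 0.2052 0.1174] pitch 17.477052248342606 t 11.125
time_s: 11.38
tool_pos: [0.59, 0.2052, 0.1175]
F [-0.0369  0.8063 -2.0666] [0.5001 0.3623 0.2942] M [-0.083   0.2961  0.014 ] [0.0203 0.0217 0.0243] P [0.59   0.2052 0.1175] pitch 17.970488821572772 t 11.675
time_s: 11.92
tool_pos: [0.5899, 0.2052, 0.1174]
F [ 0.2478  0.6741 -1.9619] [0.4881 0.1146 0.5926] M [-0.1398  0.4043  0.0109] [0.025  0.0162 0.0126] P [0.5899 0.2052 0.1174] pitch 18.464347722628585 t 12.225
```

```bash
python3 -m creep '{"translation":[[0,0,0.004],[0,0,0]],"turn":[[0,-0.0028,0],[0,0,0]],"grip":[0,0]}'|head -2;python3 -c "
from go import *
avg(6)"
python3 -m creep '{"translation":[[0,0,0],[0,0,0]],"turn":[[0,-0.0028,0],[0,0,0]],"grip":[0,0]}'|head -2;python3 -c "
from go import *
avg(6)"
python3 -m creep '{"translation":[[0,0,0],[0,0,0]],"turn":[[0,-0.0028,0],[0,0,0]],"grip":[0,0]}'|head -2;python3 -c "
from go import *
avg(6)"
```

```text
time_s: 12.48
tool_pos: [0.59, 0.2051, 0.1171]
F [ 0.9801  0.7808 -2.3204] [0.3369 0.5227 0.3013] M [-0.1124  0.5647  0.0155] [0.0209 0.0358 0.0235] P [0.59   0.2051 0.1171] pitch 18.965183020394054 t 12.775
time_s: 13.02
tool_pos: [0.59, 0.2051, 0.1171]
F [ 1.122   0.6024 -2.2834] [0.499  0.3992 0.5498] M [-0.1012  0.6691  0.0128] [0.0294 0.0241 0.028 ] P [0.59   0.2051 0.1171] pitch 19.468529633200998 t 13.325
time_s: 13.58
tool_pos: [0.59, 0.205, 0.1171]
F [ 1.3488  0.3336 -2.4813] [0.3723 0.3274 0.827 ] M [-0.075   0.7679  0.0321] [0.0192 0.0255 0.0195] P [0.5901 0.205  0.1171] pitch 19.975662977479413 t 13.875
```

```bash
cat >> go.py <<'E'
def q(k=5):
    F=[];P=[];X=[];M=[]
    for i in range(k):
        env.read_camera("top");o=env.get_obs();C=Ro.from_euler("xyz",o["tool_rot"],degrees=True)
        n=-C.as_matrix()[:,2];n0=np.array([-.316,.018,.949])
        F.append(C.inv().apply(o["force"]));P.append((o["tool_pos"]-[.603,.2045,.08])@n0*1000);M.append(C.inv().apply(o["wrist_torque"]))
    print("d %.2f"%np.mean(P),"F",np.mean(F,0).round(2),"M",np.mean(M,0).round(3),"pitch %.2f"%o["tool_rot"][1],"t",round(o["time_s"],2),flush=True)
E
echo 'from go import *
q()'>r.py
python3 -m creep '{"translation":[[0,0,-0.04],[0,0,0.005]],"turn":[[0,-0.003,0],[0,0,0]],"grip":[0,0]}'|head -1;python3 r.py
python3 -m creep '{"translation":[[0,0,0.012]],"turn":[[0,0,0]],"grip":[0]}'|head -1;python3 r.py
python3 -m creep '{"translation":[[0,0,0.006]],"turn":[[0,0,0]],"grip":[0]}'|head -1;python3 r.py
python3 -m creep '{"translation":[[0,0,0.006]],"turn":[[0,0,0]],"grip":[0]}'|head -1;python3 r.py
python3 -m creep '{"translation":[[0,0,0.006]],"turn":[[0,0,0]],"grip":[0]}'|head -1;python3 r.py
python3 -m creep '{"translation":[[0,0,0.006]],"turn":[[0,0,0]],"grip":[0]}'|head -1;python3 r.py
```

```text
time_s: 14.12
d 41.89 F [0.17 0.16 0.74] M [-0.027  0.512  0.002] pitch 20.52 t 14.38
time_s: 14.5
d 41.15 F [ 0.07 -0.09 -0.25] M [ 0.027  0.504 -0.014] pitch 20.53 t 14.75
time_s: 14.88
d 40.73 F [ 0.32 -0.19 -0.39] M [ 0.08   0.516 -0.011] pitch 20.53 t 15.12
time_s: 15.25
d 40.20 F [ 0.42 -0.45 -0.71] M [ 0.1    0.507 -0.009] pitch 20.53 t 15.5
time_s: 15.62
d 39.72 F [-0.24 -0.6  -0.98] M [ 0.148  0.517 -0.026] pitch 20.53 t 15.88
time_s: 16.0
d 39.24 F [ 0.16 -0.49 -1.35] M [ 0.156  0.507 -0.017] pitch 20.53 t 16.25
```

Run:
```python
from go import *
c=env.read_camera("scene");np.savez("scene3.npz",**c)
a=cv2.resize(c["frame"][145:215,275:355,::-1],None,fx=7,fy=7,interpolation=cv2.INTER_CUBIC)
cv2.imwrite("pics/s3.png",a)
```

```text
(no output)
```

View pics/s3.png

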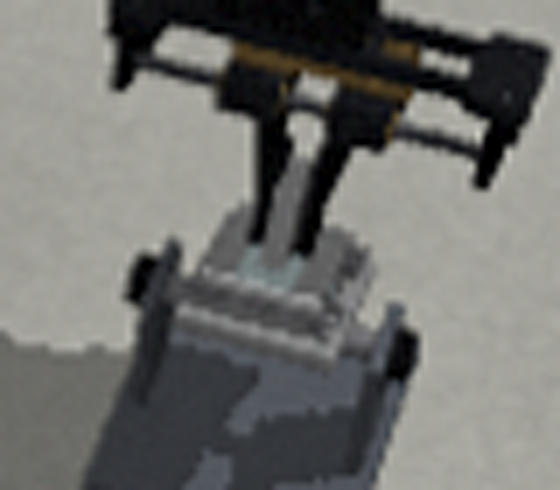

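The plate sits over both bars, centred around (290,265), and nothing else is touched. I'll fit the plate's actual tilt from depth.

Run:
```python
from go import *
def fit(f,yr,nr,t,sr=.038,d0=0):
    c=dict(np.load(f));P=cloud(c).reshape(-1,3);P=P[np.isfinite(P).all(1)]
    H=Ro.from_euler("ZY",[-3.2,-18.5],degrees=True)
    q=H.inv().apply(P-[.605,.2055,.08])
    q=q[(abs(q[:,0])<sr)&(abs(q[:,1])>yr[0])&(abs(q[:,1])<yr[1])&(q[:,2]>nr[0])&(q[:,2]<nr[1])]
    for i in range(5):
        A=np.c_[q[:,:2],np.ones(len(q))];s=np.linalg.lstsq(A,q[:,2],rcond=None)[0];r=q[:,2]-A@s;q=q[abs(r)<max(.003,2*r.std())]
    print(t,len(q),"tilt",18.5+np.degrees(s[0]),"roll",np.degrees(s[1]),"n0",s[2]*1000,"std",r.std()*1000,"s range",q[:,0].min(),q[:,0].max())
fit("scene3.npz",(.010,.030),(.030,.045),"plate")
for f in("scene0.npz","top0.npz"):
    fit(f,(0,.034),(.012,.022),"face "+f,.020)
    for ctr in(-.03,.03):
        c=dict(np.load(f));P=cloud(c).reshape(-1,3);P=P[np.isfinite(P).all(1)]
        H=Ro.from_euler("ZY",[-3.2,-18.5],degrees=True);q=H.inv().apply(P-([.605,.2055,.08] if f[0]=="s" else [.603,.2045,.08]))
        q=q[(abs(q[:,0]-ctr)<.006)&(abs(q[:,1])<.032)&(q[:,2]>.024)];print(f,"bar",ctr,len(q),np.median(q[:,2])*1000,q[:,2].std()*1000)
```

```text
plate 97 tilt 19.877056576705588 roll -0.1519642395738638 n0 35.87437166081343 std 1.3708706879461883 s range -0.036159313938343395 0.03789463066859413
face scene0.npz 65 tilt 20.9763988427377 roll -1.112965148976982 n0 19.355935790462315 std 1.3109468912929307 s range -0.019943583690446014 0.00355034943071444
scene0.npz bar -0.03 43 30.65712943746497 2.276774047265222
scene0.npz bar 0.03 44 30.35792986000529 2.3260418709421518
face top0.npz 254 tilt 18.33886826724864 roll 0.06550734998042358 n0 18.91741601258879 std 1.4787090908328149 s range -0.019933663640224145 0.017301703400678686
top0.npz bar -0.03 93 29.628581729261338 1.855727854905957
top0.npz bar 0.03 95 29.552901801672338 2.2918893874328323
```

```bash
sed -i 's/q()/q(4)/' r.py
python3 -m creep '{"translation":[[0,0,0.006]],"turn":[[0,0,0]],"grip":[0]}'|head -1;python3 r.py
python3 -m creep '{"translation":[[0,0,0.006]],"turn":[[0,0,0]],"grip":[0]}'|head -1;python3 r.py
python3 -m creep '{"translation":[[0,0,0.006]],"turn":[[0,0,0]],"grip":[0]}'|head -1;python3 r.py
```

```text
time_s: 16.42
d 38.86 F [ 0.29 -0.49 -3.04] M [ 0.264  0.623 -0.024] pitch 20.53 t 16.62
time_s: 16.75
d 38.33 F [ 0.51 -1.54 -3.48] M [ 0.294  0.633 -0.005] pitch 20.52 t 16.95
time_s: 17.08
d 37.82 F [ 0.4  -1.47 -4.24] M [ 0.341  0.671 -0.014] pitch 20.52 t 17.27
```

```bash
python3 -m creep '{"translation":[[0,0,-0.035],[0,0,-0.03],[0,0,0.015]],"turn":[[0,0.0125,0],[0,0.0125,0],[0,0,0]],"grip":[0,0,0]}'|head -1;python3 r.py
python3 -m creep '{"translation":[[0,0,0.010]],"turn":[[0,0,0]],"grip":[0]}'|head -1;python3 r.py
python3 -m creep '{"translation":[[0,0,0.006]],"turn":[[0,0,0]],"grip":[0]}'|head -1;python3 r.py
python3 -m creep '{"translation":[[0,0,0.006]],"turn":[[0,0,0]],"grip":[0]}'|head -1;python3 r.py
python3 -m creep '{"translation":[[0,0,0.006]],"turn":[[0,0,0]],"grip":[0]}'|head -1;python3 r.py
python3 -m creep '{"translation":[[0,0,0.006]],"turn":[[0,0,0]],"grip":[0]}'|head -1;python3 r.py
```

```text
time_s: 17.65
d 41.38 F [-0.7   0.16 -0.34] M [0.052 0.152 0.002] pitch 16.05 t 17.85
time_s: 17.98
d 41.00 F [-0.49 -0.23 -0.44] M [0.055 0.247 0.009] pitch 16.02 t 18.18
time_s: 18.3
d 40.50 F [ 0.11 -0.25 -0.62] M [0.017 0.299 0.006] pitch 16.01 t 18.5
time_s: 18.62
d 40.00 F [ 0.33 -0.4  -1.68] M [-0.001  0.37  -0.016] pitch 16.01 t 18.82
time_s: 18.95
d 39.53 F [ 0.57  0.05 -1.47] M [-0.006  0.419 -0.003] pitch 16.02 t 19.15
time_s: 19.27
d 39.11 F [ 0.95  0.28 -2.23] M [-0.001  0.513 -0.011] pitch 16.02 t 19.48
```

```bash
python3 -m creep '{"translation":[[0,0,-0.05],[0,0,0]],"turn":[[0,-0.0124,0],[0,0,0]],"grip":[0,0]}'|head -1;python3 -c "
from go import *
q(3);go(18.25,.0597)"
```

```text
time_s: 19.73
d 42.80 F [ 0.04 -0.25  0.43] M [-0.045  0.444 -0.021] pitch 18.22 t 19.88
pos [0.589  0.2049 0.1204] [-179.9899   18.2208  176.9437] F tool [-0.3747 -0.3848  0.4398] M [-0.082   0.4295  0.0082]
shift units [-0.0075  0.0045  0.0311] turn units [ 0.0002 -0.0002  0.0008]
```

```bash
python3 -m creep '{"translation":[[-0.005,0.004,0.022]],"turn":[[0,0,0]],"grip":[0]}'|head -1;python3 r.py
python3 -m creep '{"translation":[[0,0,0.009]],"turn":[[0,0,0]],"grip":[0]}'|head -1;python3 r.py
python3 -m creep '{"translation":[[0,0,0.006]],"turn":[[0,0,0]],"grip":[0]}'|head -1;python3 r.py
python3 -m creep '{"translation":[[0,0,0.0125],[0,0,0.0125]],"turn":[[0,0,0],[0,0,0]],"grip":[0,0]}'|head -1;python3 r.py
```

```text
time_s: 20.0
d 40.98 F [ 0.18 -0.17  1.13] M [-0.038  0.448  0.005] pitch 18.24 t 20.2
time_s: 20.32
d 40.53 F [ 0.17 -0.56  1.01] M [-0.04   0.435 -0.004] pitch 18.25 t 20.52
time_s: 20.65
d 40.16 F [ 0.09 -0.18  0.11] M [-0.032  0.449  0.027] pitch 18.26 t 20.85
time_s: 21.1
d 38.33 F [ 1.74 -0.2  -3.52] M [0.127 0.655 0.023] pitch 18.27 t 21.3
```

```bash
python3 -m creep '{"translation":[[0.001,0,0.015],[0.001,0,0.015],[0,0,0.01],[0,0,0]],"turn":[[0,0,0],[0,0,0],[0,0,0],[0,0,0]],"grip":[0,0,0,0]}'|head -1;python3 -c "
from go import *
q(6);go(18.25,.0597)
c=env.read_camera('scene');np.savez('scene4.npz',**c)
cv2.imwrite('pics/s4.png',cv2.resize(c['frame'][145:215,275:355,::-1],None,fx=7,fy=7,interpolation=cv2.INTER_CUBIC))"
```

```text
time_s: 21.8
d 35.31 F [ 2.02 -0.98 -7.09] M [0.272 0.812 0.031] pitch 18.28 t 22.1
pos [0.5919 0.2054 0.1135] [179.9864  18.2751 176.9541] F tool [ 2.7131 -1.612  -6.8114] M [0.3269 0.8522 0.0248]
shift units [-0.0015 -0.0034 -0.0624] turn units [0.0003 0.0001 0.0008]
```

View pics/s4.png

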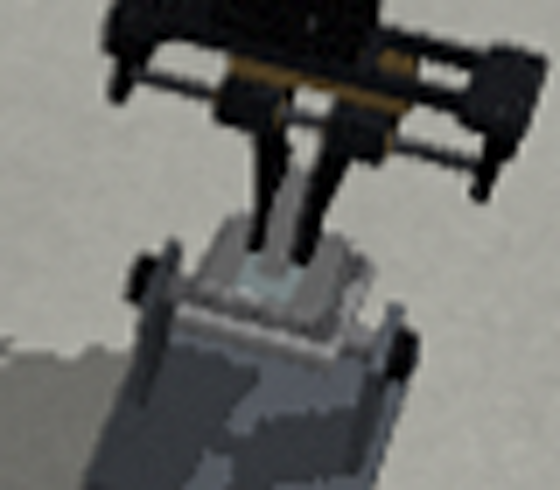

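The plate sits flat over both bars at (290,265), evenly seated by eye. Side load is left over, so I'll relieve it and then read the moment cleanly.

```bash
python3 -m creep '{"translation":[[0.003,-0.002,0],[0,0,0]],"turn":[[0,0,0],[0,0,0]],"grip":[0,0]}'|head -1;python3 -c "
from go import *
q(6)"
python3 -m creep '{"translation":[[0.003,-0.002,0],[0,0,0]],"turn":[[0,0,0],[0,0,0]],"grip":[0,0]}'|head -1;python3 -c "
from go import *
q(6)"
```

```text
time_s: 22.4
d 35.41 F [ 1.54 -0.36 -6.94] M [0.232 0.734 0.024] pitch 18.30 t 22.7
time_s: 22.95
d 35.50 F [ 1.18 -0.25 -6.9 ] M [0.216 0.643 0.037] pitch 18.33 t 23.25
```

```bash
python3 -m creep '{"translation":[[0.004,0,0.006],[0,0,0],[0,0,0]],"turn":[[0.0022,0,0],[0,0,0],[0,0,0]],"grip":[0,0,0]}'|head -1;python3 -c "
from go import *
q(8);go(18.25,.055)"
```

```text
time_s: 23.62
d 35.16 F [ 1.16 -1.09 -7.67] M [0.082 0.591 0.023] pitch 18.36 t 24.02
pos [0.5919 0.2054 0.1133] [-179.6706   18.358   176.944 ] F tool [ 0.689  -1.4031 -7.5886] M [0.0229 0.5764 0.0315]
shift units [-0.0018 -0.0039 -0.0055] turn units [-0.0016  0.0006  0.0008]
```

```bash
python3 -c "
from cell import env
o=env.get_obs();print(o['grip_width'],o['grasp_force'],o['joint_velocities'].round(2));print(env.sign_off())"
```

```text
0.011840864638662978 39.97757867909968 [ 0.08  0.    0.01 -0.04  0.04 -0.01 -0.02]
the job is handed in; nothing more can be done
None
```

Job handed in with the holder still gripped and pressed on the stage face at about 18.3°, both bars in by an estimated 4.5–5 mm of their 10 mm; evenness was judged from touch and wrist forces, since the bar positions can't be read directly, and the verdict wasn't shown.

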